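# Set out the check weights for the counting scale

### The job

Set out the check weights for the counting scale's daily check: stand the four brass knob weights upright on the four felt seats of the wooden tray, each in the middle of its seat, in order of size, with the smallest on the end seat nearest the scale and the largest on the end seat farthest from it. Keep the weights upright, set them down gently rather than dropping them, and leave the black eye loupe where it stands.

Things in the scene. Friction and masses are not known exactly. Their poses are not given: they have to be found in the camera images.
- weight_50g: The smallest of four brass knob weights, 50 g: a plain upright cylinder 18 mm across and 19 mm high with a narrower knob (11 mm across) on top, 29 mm high in all. Stands loose near the front of the green inspection board, whose top is 25 mm above the table. Origin: centre of its underside; z up along its axis.
- weight_100g: The second smallest of four brass knob weights, 100 g: a plain upright cylinder 23 mm across and 25 mm high with a narrower knob (14 mm across) on top, 38 mm high in all. Stands loose near the front of the green inspection board, whose top is 25 mm above the table. Origin: centre of its underside; z up along its axis.
- weight_200g: The second largest of four brass knob weights, 200 g: a plain upright cylinder 30 mm across and 31 mm high with a narrower knob (18 mm across) on top, 48 mm high in all. Stands loose near the front of the green inspection board, whose top is 25 mm above the table. Origin: centre of its underside; z up along its axis.
- weight_500g: The largest of four brass knob weights, 500 g: a plain upright cylinder 40 mm across and 43 mm high with a narrower knob (24 mm across) on top, 64 mm high in all. Stands loose near the front of the green inspection board, whose top is 25 mm above the table. Origin: centre of its underside; z up along its axis.
- seat_1: Felt seat, dark grey disc 56 mm across, the end seat at the tray's left (+y) end. Four equal seats, 80 mm apart, in a row on a fixed wooden tray (346 x 96 mm, turned a little) on the far half of the board. Origin: centre of its top face, 35 mm above the table; y along the row to the left. Lips 2 mm above the seats run 43 mm either side of the row; end cheeks, 14 mm above, are 43 mm beyond the end seats.
- seat_2: Felt seat, dark grey disc 56 mm across, second from the left end. Four equal seats, 80 mm apart, in a row on a fixed wooden tray (346 x 96 mm, turned a little) on the far half of the board. Origin: centre of its top face, 35 mm above the table; y along the row to the left. Lips 2 mm above the seats run 43 mm either side of the row; end cheeks, 14 mm above, are 43 mm beyond the end seats.
- seat_3: Felt seat, dark grey disc 56 mm across, third from the left end. Four equal seats, 80 mm apart, in a row on a fixed wooden tray (346 x 96 mm, turned a little) on the far half of the board. Origin: centre of its top face, 35 mm above the table; y along the row to the left. Lips 2 mm above the seats run 43 mm either side of the row; end cheeks, 14 mm above, are 43 mm beyond the end seats.
- seat_4: Felt seat, dark grey disc 56 mm across, the end seat at the tray's right (-y) end. Four equal seats, 80 mm apart, in a row on a fixed wooden tray (346 x 96 mm, turned a little) on the far half of the board. Origin: centre of its top face, 35 mm above the table; y along the row to the left. Lips 2 mm above the seats run 43 mm either side of the row; end cheeks, 14 mm above, are 43 mm beyond the end seats.
- scale: White electronic counting scale with a flat steel pan, 250 x 220 mm and 75 mm high, fixed on the table beside the green board: left (+y) of it in some starts, right (-y) in others (a clear tray of modules then takes the other side). Origin: centre of its underside; its display faces the robot.
- loupe: Black eye loupe, 34 mm across at the foot, 27 mm at the top, 31 mm high, standing loose among the weights. Origin: centre of its underside. Not to be moved.
Not all that is in view belongs to the job. What is shaped like the weight_200g but orange or purple is not meant.

How it is judged:
At the end, for the whole second after the job is handed in: Each weight stands upright (within 0.08 rad) at rest on its own seat, its centre within 12 mm of the seat's centre and its underside on the felt, with the 50, 100, 200 and 500 g weights in this order along the row, the 50 g weight on the end seat nearest the scale (((world y of scale above 0 m and horizontal distance between weight_50g and seat_1 below 0.012 m and z of weight_50g in the frame of seat_1 between -0.003 and 0.004 m and horizontal distance between weight_100g and seat_2 below 0.012 m and z of weight_100g in the frame of seat_2 between -0.003 and 0.004 m and horizontal distance between weight_200g and seat_3 below 0.012 m and z of weight_200g in the frame of seat_3 between -0.003 and 0.004 m and horizontal distance between weight_500g and seat_4 below 0.012 m and z of weight_500g in the frame of seat_4 between -0.003 and 0.004 m) or (world y of scale below 0 m and horizontal distance between weight_50g and seat_4 below 0.012 m and z of weight_50g in the frame of seat_4 between -0.003 and 0.004 m and horizontal distance between weight_100g and seat_3 below 0.012 m and z of weight_100g in the frame of seat_3 between -0.003 and 0.004 m and horizontal distance between weight_200g and seat_2 below 0.012 m and z of weight_200g in the frame of seat_2 between -0.003 and 0.004 m and horizontal distance between weight_500g and seat_1 below 0.012 m and z of weight_500g in the frame of seat_1 between -0.003 and 0.004 m)) and angle between each of weight_50g, weight_100g, weight_200g, weight_500g's own z axis and vertical below 0.08 rad and linear speed of each of weight_50g, weight_100g, weight_200g, weight_500g below 0.02 m/s and angular speed of each of weight_50g, weight_100g, weight_200g, weight_500g below 0.2 rad/s); the robot touches nothing.
It fails at once if a weight is knocked over or carried lying (tilted more than 40 degrees) (angle between any of weight_50g, weight_100g, weight_200g, weight_500g's own z axis and vertical above 0.7 rad).
It fails at once if a weight is dropped: it falls free of the fingers at over 0.5 m/s (a fall of about 13 mm) ((linear speed of weight_50g above 0.5 m/s and contact force between weight_50g and the fingers below 0.05 N) or (linear speed of weight_100g above 0.5 m/s and contact force between weight_100g and the fingers below 0.05 N) or (linear speed of weight_200g above 0.5 m/s and contact force between weight_200g and the fingers below 0.05 N) or (linear speed of weight_500g above 0.5 m/s and contact force between weight_500g and the fingers below 0.05 N)).
It fails at once if the loupe is moved more than 15 mm or knocked over (distance of loupe from where it was at the start of the episode above 0.015 m or angle between loupe's own z axis and vertical above 0.5 rad).
It also fails if it takes over 99 s, if anything falls off the work surface, if the arm or the gripper's body presses on something with over 40 N, if the wrist force passes 120 N, or if a joint passes its speed limit or range.

### The arm

A 7-joint arm with a two-finger parallel gripper is mounted at the origin on the work surface. World frame = base frame: x ahead of the robot, y to its left, z up, the work surface at z = 0. Lengths are in m, angles in rad, forces in N, time in s.
With the tool pointing down it reaches from about 0.375 to 0.925 m from the base axis. Payload 3.1 kg.
Tool frame: the origin (TCP) lies midway between the tips of the shut fingers; the grasp point (between the pads) lies 19 mm behind it; z points along the fingers, y is the line along which they close (so a half turn about z gives the same grasp; the last joint's range is limited). The gripper opens to 85 mm and grips with 20 to 120 N. Pads are 22 mm wide; open, the fingers measure 114 mm over their backs; the gripper's body (76 mm by 85 mm) begins 54 mm behind the grasp point. The pads swing forward as they close: fully open they stand 13 mm farther back than shut.
Start: joints at [1.206, 0.383, 0.044, 1.598, -0.018, 1.161, -0.05], TCP at [0.171, -0.627, 0.231] pointing down, gripper open.
Joint ranges: [-2.61, 2.61], [-0.41, 2.15], [-1.48, 1.57], [0, 2.5], [-1.57, 4.71], [0.05, 1.97], [-2.85, 2.85]. Speed limits (rad/s): [2.79, 2.79, 3.14, 3.14, 3.14, 3.14, 3.14].

### API

Orientations are given as a unit quaternion [w, x, y, z].
In Python, from bench import env gives the robot as it stands. Calls block until the motion is done:
- env.move_to(position, orientation): joint-space move of the TCP to a pose.
- env.move_l(position, rotation=None, feed=0.15): straight line of the TCP; rotation=None keeps the orientation; feed is the mean speed in m/s.
- env.goto_joints(angles): joint-space move.
- env.release() and env.clamp(force=None): open the fingers fully, or close them until they stop; force is the grip in N (None keeps the last).
- env.sleep(seconds).
- env.ik(position, orientation): joint angles nearest the present ones, or None.
- env.observe(): the state.
- env.capture(name): name is "scene" or "top" or "wrist"; returns a dict with "image" (420x560x3 uint8, red, green, blue), "depth" (420x560 float32, m along the optical axis (not along the pixel's ray), 0 where there is no reading), "fx", "fy", "cx", "cy" (pixels), "R" (3x3) and "t" (3): a world point X has camera coordinates R X + t. Camera axes: x right, y down, z forward; pixel columns grow to the right and rows downward; lengths in m; the calibration is good to about 2 mm. A picture is of the moment at which its call begins.
A pose or a line that the arm cannot do raises env.Unreachable and nothing moves.
- env.finish_job(): hands the job in; it is judged then, once.
The state is a dict: "time_s": time; "joint_pos": joint angles; "qvel": joint speeds; "joint_torque": joint torques, N m; "eef_pos": TCP position; "tcp_rot": TCP orientation; "wrist_force": force on the tool from outside, world axes, zero at the start; "wrist_torque": the same for the moment, N m; "grip_width": finger opening in m; "gripper_force": force on a finger pad.
Only numpy, scipy, OpenCV 4.12 (cv2) and the standard library are available. Lean on these libraries where they do the work, as an engineer would, in place of code of your own. Each camera call takes 0.05 s, during which the arm holds its last target. There are 200 camera calls.

## Working session

There is one attempt and no reset: what is moved stays moved. The work goes in short steps, each a Python script; the robot and the scene stay as the last script left them, time stands still between calls to the robot, and variables do not carry over. Pictures are saved under pics/ and viewed, at most 14 in all, crops included, and the job is handed in when it is done.

```bash
mkdir -p pics; python3 - <<'E'
from bench import env
import cv2,pickle
for n in("scene","top"):
    c=env.capture(n);pickle.dump(c,open(n+'.pkl','wb'));cv2.imwrite(f'pics/{n}0.png',c["image"][:,:,::-1])
    print(n,c['fx'],c['fy'],c['cx'],c['cy'],c['R'],c['t'])
o=env.observe();print(o['eef_pos'],o['tcp_rot'],o['grip_width'],o['time_s'])
E
```

```text
scene 460.5880553826182 460.5880553826182 283.6473201788687 205.08577774701138 [[ 0.04794236  0.99877518 -0.01223401]
 [ 0.59427591 -0.03836612 -0.80334562]
 [-0.80283103  0.03124391 -0.5953874 ]] [-0.03170615 -0.26001177  1.67052634]
top 462.82369043113624 462.82369043113624 281.45898891263636 205.38161025716454 [[ 0.00965599 -0.99960242  0.02649071]
 [-0.98079552 -0.01462853 -0.19448946]
 [ 0.19479966 -0.02410398 -0.98054683]] [-0.0042199   0.47799727  1.18113805]
[ 0.17113187 -0.62617526  0.23001196] [-1.18624992e-03  9.91111443e-01  1.33028774e-01 -2.11332953e-04] 0.08532809712165838 0.1
```

View pics/top0.png

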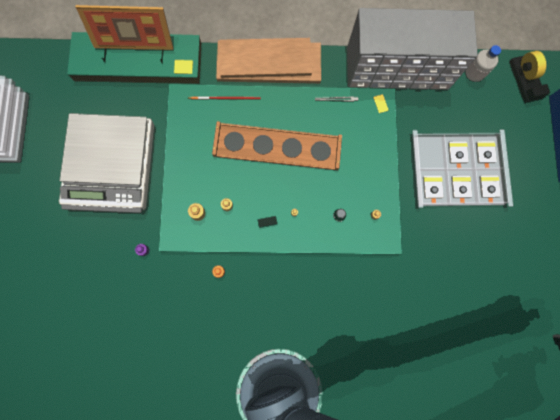

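View pics/scene0.png

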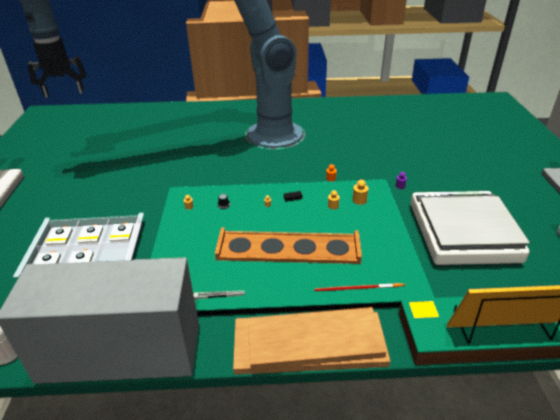

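Top view: the scale is at (106,162), on the +y side, so the order is 50 g→seat_1 … 500 g→seat_4. The tray is at (278,146).

Candidates:
- Brass weights at (195,211), (226,204), (295,212) and (377,214).
- Distractors: orange copy (218,271), purple copy (141,250), loupe (340,214), black block (267,222).

By size, 500 g is at (195,211), 200 g at (226,204), 100 g at (377,214) and 50 g at (295,212).

```bash
cat > h.py <<'E'
import numpy as np,cv2
def ray(c,u,v,z):
    d=c['R'].T@np.array([(u-c['cx'])/c['fx'],(v-c['cy'])/c['fy'],1.]);o=-c['R'].T@c['t']
    return o+d*(z-o[2])/d[2]
def cloud(c):
    v,u=np.mgrid[:c['depth'].shape[0],:c['depth'].shape[1]];d=c['depth']
    P=np.stack([(u-c['cx'])/c['fx']*d,(v-c['cy'])/c['fy']*d,d],-1)
    return (P-c['t'])@c['R']
def blobs(m,amin):
    n,l,s,ce=cv2.connectedComponentsWithStats(m.astype(np.uint8))
    return [(s[i],ce[i],l==i) for i in range(1,n) if s[i,4]>=amin]
E
python3 - <<'E'
from h import *;import pickle
c=pickle.load(open('top.pkl','rb'));im=c['image'];P=cloud(c)
hsv=cv2.cvtColor(im,cv2.COLOR_RGB2HSV)
print('seats')
m=np.zeros(im.shape[:2],bool);m[120:175,212:345]=1
for s,ce,l in blobs(m&(hsv[...,2]<75)&(hsv[...,1]<120),100): print(s[4],ce.round(1),ray(c,*ce,.035).round(4),np.median(P[l],0).round(4))
print('weights')
m[:]=0;m[190:285,125:395]=1
for s,ce,l in blobs(m&(P[...,2]>.035),8):
    zm=np.percentile(P[l][:,2],85); k=l&(P[...,2]>zm-.005)
    print(s,ce.round(1),'ztop',zm.round(4),P[k].mean(0).round(4),k.sum(),hsv[l].mean(0).round())
a=np.vstack([im[110:290,120:400]])[:,:,::-1]
cv2.imwrite('pics/crop.png',cv2.resize(a,(784,504),interpolation=cv2.INTER_CUBIC))
E
```

```text
seats
weights
[125 190  22  23 446] [134.5 200.3] ztop 0.0647 [0.4958 0.3848 0.0827] 132 [ 38.   8. 154.]
[221 199  12  12 117] [226.2 204.4] ztop 0.0723 [0.4783 0.1476 0.0728] 30 [ 25. 120. 194.]
[187 203  18  18 221] [196.1 211.4] ztop 0.0885 [0.4392 0.2095 0.181 ] 63 [ 23. 123. 192.]
[291 209   8   7  37] [294.1 211.9] ztop 0.0546 [ 0.4465 -0.029   0.1336] 15 [ 25. 119. 196.]
[334 209  12  12 121] [339.6 214.3] ztop 0.0578 [ 0.4571 -0.1543  0.0565] 76 [ 85.  46. 104.]
[371 210  10   9  68] [375.8 214. ] ztop 0.0606 [ 0.4402 -0.2255  0.16  ] 24 [ 22. 124. 188.]
[258 216  19  12 159] [267.  221.3] ztop 0.0437 [0.4345 0.0391 0.0513] 128 [75. 75. 66.]
[136 246   7   7  42] [139.1 248.8] ztop 0.0506 [0.3587 0.3688 0.0491] 31 [140. 131. 147.]
[214 267   7   9  42] [217.  270.8] ztop 0.0501 [0.3019 0.1611 0.0841] 33 [ 14. 173. 219.]
```

View pics/crop.png

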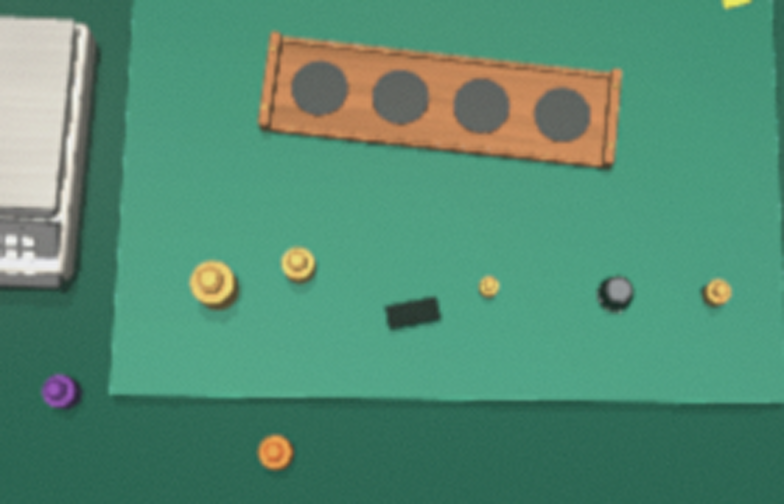

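The crop confirms four brass weights in sizes that match the heights I read: 73, 89, 55 and 61 mm. The loupe is grey-black and the copies are purple and orange. Next are the seats, then a first look through the wrist camera above the 50 g weight.

```bash
cat >> h.py <<'E'
W={'50':((294.1,211.9),.019,.029),'100':((375.8,214.),.025,.038),'200':((226.2,204.4),.031,.048),'500':((196.1,211.4),.043,.064)}
def q(a): return [0,np.cos(a/2),np.sin(a/2),0]
E
python3 - <<'E'
from h import *;import pickle,json
from bench import env
c=pickle.load(open('top.pkl','rb'));im=c['image'];P=cloud(c);hsv=cv2.cvtColor(im,cv2.COLOR_RGB2HSV)
m=np.zeros(im.shape[:2],bool);m[120:170,218:336]=1
r=[]
for s,ce,l in blobs(m&(hsv[...,1]<90),150):
    p=ray(c,*ce,.035);r.append(p);print('seat',s,p.round(4),np.median(P[l],0).round(4))
r=np.array(r);r=r[np.argsort(-r[:,1])];print(np.linalg.norm(np.diff(r,axis=0),axis=1))
w={}
for n,((u,v),hb,ht) in W.items(): w[n]=ray(c,u,v,.025+hb);print(n,w[n].round(4))
json.dump({'seats':r.tolist(),'w':{k:x.tolist() for k,x in w.items()}},open('m.json','w'))
p=w['50']
for a in(np.pi/2,-np.pi/2):
    print(a,[ (None if (j:=env.ik([x[0],x[1],.2],q(a))) is None else np.round(j,2)) for x in list(w.values())+list(r)])
E
```

```text
seat [224 132  20  19 305] [0.6587 0.1345 0.035 ] [0.6587 0.1342 0.035 ]
seat [253 135  20  19 304] [0.6512 0.055  0.035 ] [0.6514 0.0541 0.0351]
seat [282 138  20  19 300] [ 0.6438 -0.0247  0.035 ] [ 0.6441 -0.0236  0.0349]
seat [311 141  20  20 300] [ 0.6359 -0.1044  0.035 ] [ 0.6358 -0.1036  0.0346]
[0.07993018 0.08001538 0.08006139]
50 [ 0.4615 -0.0322  0.044 ]
100 [ 0.4579 -0.2487  0.05  ]
200 [0.4767 0.1471 0.056 ]
500 [0.4547 0.2229 0.068 ]
1.5707963267948966 [array([ 0.64,  0.11, -0.68,  2.04,  0.08,  1.02, -0.08]), array([ 0.81,  0.2 , -0.43,  1.92,  0.1 ,  1.04,  0.34]), array([ 0.59,  0.3 , -1.09,  1.95,  0.3 ,  1.07, -0.63]), array([ 0.55,  0.42, -1.28,  1.93,  0.45,  1.13, -0.9 ]), array([ 0.35,  0.61, -0.87,  1.53,  0.48,  1.23, -0.59]), array([ 0.36,  0.51, -0.68,  1.59,  0.34,  1.16, -0.39]), array([ 0.46,  0.48, -0.63,  1.62,  0.3 ,  1.15, -0.25]), array([ 0.55,  0.47, -0.59,  1.62,  0.28,  1.14, -0.11])]
-1.5707963267948966 [array([-1.35,  0.37,  1.56,  2.11, -0.42,  1.07, -2.72]), array([ 0.48,  0.18, -0.06,  1.93,  0.01,  1.03, -2.73]), array([ 0.69,  0.36, -1.23,  1.94,  0.39,  1.1 ,  2.44]), array([ 0.52,  0.39, -1.23,  1.93,  0.41,  1.11,  2.27]), array([ 0.54,  0.81, -1.25,  1.53,  0.78,  1.37,  2.37]), array([ 0.68,  0.78, -1.25,  1.58,  0.75,  1.34,  2.48]), array([-0.9 ,  0.86,  1.37,  1.68, -0.87,  1.35, -2.51]), array([-0.77,  0.86,  1.37,  1.68, -0.87,  1.35, -2.39])]
```

The seat spacings come out at exactly 80 mm. Going above the 50 g weight.

```bash
python3 - <<'E'
from h import *;import json,pickle
from bench import env
M=json.load(open('m.json'));p=M['w']['50']
env.move_to([p[0],p[1],.2],q(np.pi/2))
c=env.capture('wrist');pickle.dump(c,open('w.pkl','wb'));cv2.imwrite('pics/w50.png',c['image'][:,:,::-1])
o=env.observe();print(o['time_s'],o['eef_pos'])
X=c['R']@np.array([p[0],p[1],.044])+c['t'];print(X[:2]/X[2]*c['fx']+[c['cx'],c['cy']])
E
```

```text
2.5083 [ 0.46168938 -0.0335285   0.20001602]
[280.92148011 191.86679882]
```

View pics/w50.png

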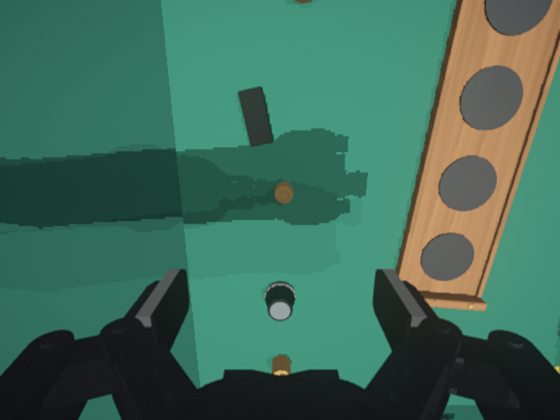

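In the wrist view the 50 g weight is at (285,193), against (281,192) predicted, so the offset is about 2 mm. I'll do 50 g with a wrist correction.

```bash
cat >> h.py <<'E'
import json
from bench import env
M=json.load(open('m.json'));A=q(np.pi/2)
def look(n):
    """wrist-view centre of the brass blob nearest its expected place, at body-top height"""
    p=np.array(M['w'][n]);c=env.capture('wrist');hsv=cv2.cvtColor(c['image'],cv2.COLOR_RGB2HSV)
    m=(hsv[...,0]<32)&(hsv[...,1]>85)&(hsv[...,2]>45)
    b=[(ray(c,*ce,p[2])[:2],s) for s,ce,l in blobs(m,60)]
    x,s=min(b,key=lambda t:np.linalg.norm(t[0]-p[:2]))
    print(n,'wrist',x.round(4),'top',p[:2].round(4),'px',s)
    assert np.linalg.norm(x-p[:2])<.010
    return (x+p[:2])/2,c
def pick(n,h,force):
    p=M['w'][n];env.move_to([p[0],p[1],.2],A)
    x,c=look(n)
    env.move_l([*x,.12],A,.15);env.move_l([*x,.025+h],A,.08)
    env.clamp(force);env.sleep(.2);o=env.observe();print('width',o['grip_width'],o['gripper_force'])
    env.move_l([*x,.14],feed=.1);o=env.observe();print('lifted',o['grip_width'],o['wrist_force'],o['time_s'])
def place(i,h):
    s=M['seats'][i]
    env.move_l([s[0],s[1],.14],feed=.15);env.move_l([s[0],s[1],.045+h],feed=.1);env.move_l([s[0],s[1],.0353+h],feed=.02)
    print('down',env.observe()['wrist_force']);env.release();env.sleep(.2);env.move_l([s[0],s[1],.2],feed=.1)
    print('t',env.observe()['time_s'])
E
python3 - <<'E'
from h import *
pick('50',.003,20)
c=env.capture('wrist');cv2.imwrite('pics/g50.png',c['image'][:,:,::-1])
E
```

```text
50 wrist [ 0.4638 -0.0324] top [ 0.4615 -0.0322] px [275 183  18  21 302]
width 0.01691244893472213 20.589045882225037
lifted 0.016834175639069998 [ 0.50110863  0.25226068 -0.54477141] 6.8833
```

View pics/g50.png

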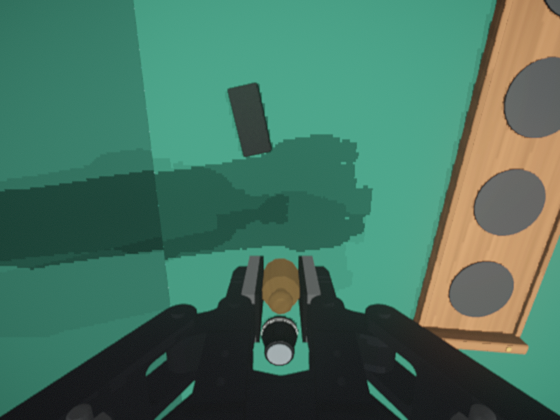

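The 50 g weight is held upright between the pads at (281,285), and the wrist force of −0.54 N matches its weight. Placing it, then 100 g.

```bash
python3 - <<'E'
from h import *
place(0,.003)
c=env.capture('wrist');cv2.imwrite('pics/p50.png',c['image'][:,:,::-1])
pick('100',.003,30)
E
```

```text
down [-0.4164658   0.28517559  1.18532449]
t 13.1333
100 wrist [ 0.4607 -0.2497] top [ 0.4579 -0.2487] px [272 184  23  27 506]
width 0.021845131521707573 29.467473328113556
lifted 0.021969779248443896 [-0.62068241  0.72307652 -1.09301054] 18.8667
```

View pics/p50.png

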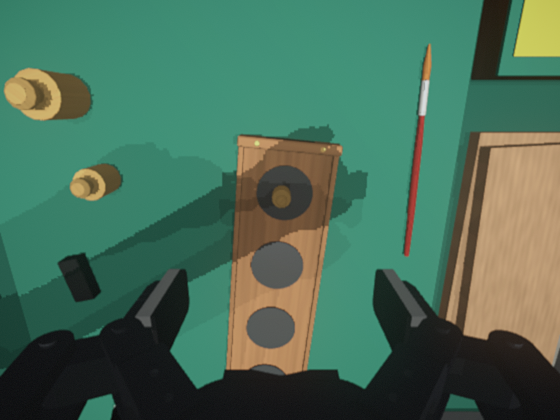

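The 50 g weight stands at (281,196) on the seat centred near (285,192). That is within about 3 mm. Continuing with 100 g and 200 g.

```bash
python3 - <<'E'
from h import *
place(1,.003)
pick('200',.004,45)
place(2,.004)
c=env.capture('wrist');cv2.imwrite('pics/p200.png',c['image'][:,:,::-1])
E
```

```text
down [-2.01448525 -0.22258201  2.19224043]
t 25.7167
200 wrist [0.481 0.149] top [0.4767 0.1471] px [269 176  31  36 894]
width 0.02861243559588457 44.511922001838684
lifted 0.028833795184277877 [-0.11119594 -0.49974545 -2.35262991] 30.5667
down [-1.57779127 -0.6013629   2.47901391]
t 36.55
```

View pics/p200.png

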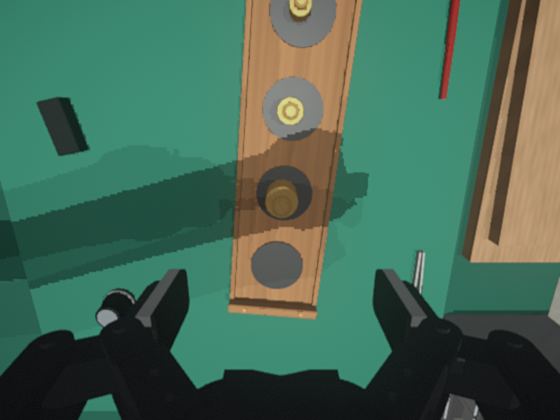

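50 g, 100 g and 200 g stand on their seats at (300,8), (290,111) and (282,198), and the seat at (277,264) is empty. Now 500 g.

```bash
python3 - <<'E'
from h import *
pick('500',.008,70)
place(3,.008)
s=M['seats'][3];
env.move_to([.45,-.35,.25],A)
c=env.capture('top');hsv=cv2.cvtColor(c['image'],cv2.COLOR_RGB2HSV)
cv2.imwrite('pics/fin.png',cv2.resize(c['image'][110:290,120:400,::-1],(784,504)))
P=cloud(c)
m=np.zeros(P.shape[:2],bool);m[118:172,222:338]=1
m&=(P[...,2]>.045)&(hsv[...,0]>18)
H=dict(zip(range(4),(.019,.025,.031,.043)))
B=sorted([x for x in blobs(m,15)],key=lambda t:t[1][0])
for s_,ce,l in B:
    i=int(np.argmin([np.linalg.norm(ray(c,*ce,.06)[:2]-np.array(s)[:2]) for s in M['seats']]))
    print(i,s_[4],(1e3*(ray(c,*ce,.035+H[i])-M['seats'][i])[:2]).round(1),np.percentile(P[l][:,2],85).round(4))
print(env.observe()['time_s'])
E
```

```text
500 wrist [0.4592 0.227 ] top [0.4547 0.2229] px [ 263  169   44   50 1727]
width 0.03884823205036504 69.96652364730835
lifted 0.038738983926485275 [ 0.37589649 -0.28319392 -4.86655911] 41.6667
down [-3.36870785  0.49110957  2.70118241]
t 48.4083
0 33 [-3.5 -0.7] 0.0642
1 59 [-5.2 -1.6] 0.0716
2 100 [-5.9  0.4] 0.0822
3 164 [-9.3  2. ] 0.0967
49.65
```

View pics/fin.png

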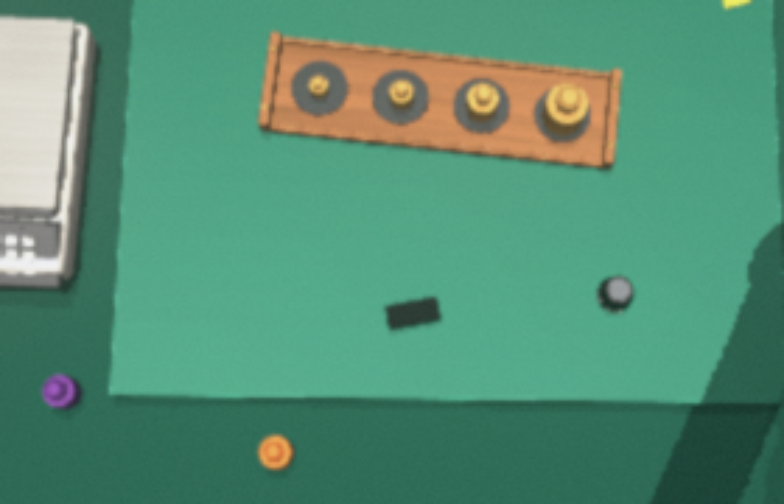

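The order is right and the loupe at (617,293) hasn't moved. The x offsets from the top view are biased by the visible near sides of the weights, so I'll check with the wrist camera and depth.

```bash
python3 - <<'E'
from h import *
HB=(.019,.025,.031,.043);HT=(.029,.038,.048,.064)
for i in (3,2):
    s=np.array(M['seats'][i]);env.move_to([s[0],s[1],.22],A);env.sleep(.2)
    c=env.capture('wrist');P=cloud(c);hsv=cv2.cvtColor(c['image'],cv2.COLOR_RGB2HSV)
    for j in range(4):
        t=np.array(M['seats'][j]);d=np.linalg.norm(P[...,:2]-t[:2],axis=-1)
        out=[j]
        for nm,z in(('knob',.035+HT[j]),('body',.035+HB[j])):
            k=(d<.035)&(abs(P[...,2]-z)<.003)
            if k.sum()>20:
                (xy,r)=cv2.minEnclosingCircle(P[k][:,:2].astype(np.float32)*1000); out+=[nm,k.sum(),(np.array(xy)-t[:2]*1000).round(1),round(r,1)]
        k=(d<.04)&(abs(P[...,2]-.035)<.0025)&(hsv[...,1]<90)
        if k.sum()>100: (xy,r)=cv2.minEnclosingCircle(P[k][:,:2].astype(np.float32)*1000);out+=['seat',(np.array(xy)-t[:2]*1000).round(1),round(r,1)]
        print(*out)
    if i==3: cv2.imwrite('pics/f3.png',c['image'][:,:,::-1])
E
```

```text
0
1 knob 178 [-0.8 -3.9] 6.7 body 335 [-0.6 -3.1] 11.4 seat [ 2.4 -1.9] 28.3
2 knob 347 [-0.5 -1.8] 8.8 body 550 [-0.7 -1.7] 14.8 seat [ 1.9 -1.8] 28.4
3 knob 487 [-0.6 -1.2] 11.5 body 833 [-0.7 -1.3] 20.0 seat [ 1.8 -1.8] 27.8
0 knob 134 [-0.5 -2.6] 5.2 body 222 [-0.8 -2.4] 8.9 seat [ 2.4 -2. ] 28.2
1 knob 201 [-0.8 -2.9] 6.8 body 301 [-0.7 -3. ] 11.4 seat [ 2.1 -2. ] 28.4
2 knob 270 [-0.8 -1.3] 8.8 body 436 [-0.8 -1.6] 14.9 seat [ 1.8 -1.9] 27.9
3 knob 384 [-0.4 -1.1] 11.7 body 703 [-0.6 -1.1] 20.0 seat [ 2.4 -1.9] 28.4
```

View pics/f3.png

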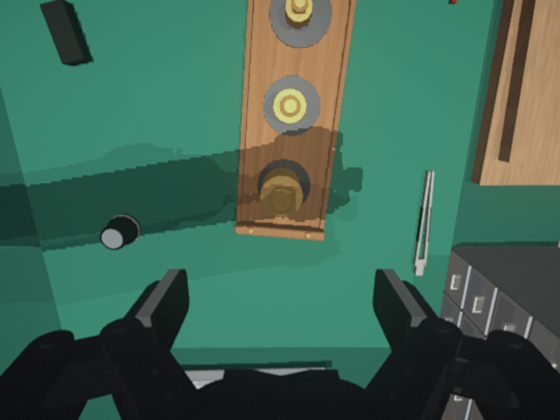

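The radii match the given sizes. Each weight is within about 4 mm of its seat centre (limit 12 mm) and at the correct height. Handing in.

```bash
python3 -c "
from bench import env
env.sleep(.3);print(env.observe()['time_s']);print(env.finish_job())"
```

```text
52.05
the job is handed in; nothing more can be done
None
```

The four weights stand upright on their seats in order, 50 g nearest the scale and 500 g farthest, each within about 4 mm of its seat centre; the loupe was not touched, and the job was handed in at 52 s (no verdict returned).

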